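# Push the enclosure into the corner stop

## Task

Push the black project box across the table into the screwed-down aluminium corner stop, ready for drilling: one long side flat against the long fence and one end against the short stop, no gap at either. Only push it with the fingers: do not pinch it, lift it or tip it. Leave the blue tape, the black knob and the yellow-lidded tin where they are.

Things in the scene. Friction and masses are not known exactly. Their poses are not given: they have to be found in the camera images.
- enclosure: small black plastic project box with a grey metal lid plate, loose, lying flat on the table with the lid up; 58 mm along its x, 85 mm along its y, 34 mm high, about 0.14 kg. Origin: centre of its underside; z up. Either end may face the short stop. It starts clear of both walls, on their inner side.
- corner_stop: aluminium L fixed on the table; two walls 24 mm high, 8 mm thick. Origin: inner corner at table height, z up. Long fence: inner face x = 0, y -0.150 to 0. Short stop: inner face y = 0, x -0.075 to 0. The box comes from -x, -y, sliding on the bare table up to the faces; seated, its origin is at x -0.029, y -0.0425. Outside (+x, +y): foot flange 32 mm out, 5 mm high, screws 11 mm high, dark post.
- blue_tape: roll of blue insulating tape lying flat, 67 mm across, 19 mm high, loose, beyond the short stop. Origin: centre of its underside. Not to be moved.
- black_knob: small black control knob, 27 mm across, 19 mm high, loose, upright on the table. Origin: centre of its underside. Not to be moved.
- flux_tin: round tin, white with a yellow lid, 56 mm across, 23 mm high, loose, upright on the table. Origin: centre of its underside. Not to be moved.
Things that resemble listed ones, but are neither listed nor needed, are in the scene too. What is shaped like the enclosure but green or purple is not meant.

How it is judged:
By the outcome, as a careful person would: the job done as asked, in the order asked, and still so for the second after the job is handed in, with the robot touching nothing.
It also fails if it takes over 42 s, if anything falls off the work surface, if the arm or the gripper's body presses on something with over 40 N, if the wrist force passes 120 N, or if a joint passes its speed limit or range.

## Robot

A 6-joint arm with a two-finger parallel gripper is mounted at the origin on a cart in front of the work surface, level with it; the furniture and walls round the work are solid. World frame = base frame: x ahead of the robot, y to its left, z up, the work surface at z = 0. Lengths are in mm, angles in rad, forces in N, time in s.
With the tool pointing down it reaches from about 350 to 875 mm from the base axis. Payload 4.2 kg.
Tool frame: the origin (TCP) lies at the very end of the fingers, on their centre line; the grasp point (between the pads) lies 19 mm behind it; z points along the fingers, y is the line along which they close (so a half turn about z gives the same grasp; the last joint's range is limited). The gripper opens to 85 mm and grips with 20 to 120 N. Pads are 22 mm wide; open, the fingers measure 114 mm over their backs; the gripper's body (76 mm by 85 mm) begins 54 mm behind the grasp point. The pads swing forward as they close: fully open they stand 13 mm farther back than shut.
Start: joints at [-0.969, 0.385, 0.008, 0, -1.194, -0.259], TCP at [210.093, -588.609, 231.312] pointing down, gripper open.
Joint ranges: [-3.14, 3.14], [-1.21, 2.06], [-1.07, 1.41], [-3.16, 2.05], [-2.99, -0.16], [-3.1, 3.1]. Speed limits (rad/s): [2.79, 2.79, 3.14, 3.14, 3.14, 3.14].

## Interface

Orientations are given as a unit quaternion [x, y, z, w].
In Python, from bench import read_state, get_image, camera_model, job_done gives the robot as it stands.
- The arm moves only by the shell command python3 -m handwheel 'ROWS'. ROWS is JSON, a list of rows, each a list of 7 numbers: the shift along the tool's x, y, z in m, then the turn, a rotation vector about the tool's x, y, z in rad, then the gripper's target within -1 to 1 (fully open at 1, half-way at 0, shut at -1). In form: [[dx, dy, dz, wx, wy, wz, jaw], ...]. A call has 1 to 10 rows; each row is the pose to reach, as a shift and turn from the pose commanded when the call began, along the tool's axes at that moment; what a row does not reach only later rows make up. A row lasts 1/8 s, in which the tool goes at most 62.5 mm and 10.7 degrees, less where a joint would pass 70% of its speed; a pose out of reach is approached as far as the arm can. A call with a gripper value outside its range is refused whole. The fingers move at their own pace and stop on an object; the grip force is fixed at half the most. Time passes only in rows, so rows that repeat a pose let the fingers close. It gives the time, the measured TCP pose, the force, the opening and the grip force at its end, in the units of the state.
- read_state(): the state, without advancing time (a new reading comes with each control period).
- get_image(name): name is "scene" or "top"; returns (picture, depth): 384x512x3 uint8, blue, green, red; 384x512 float32, mm along the optical axis (not along the pixel's ray), 0 where there is no reading.
- camera_model(name): a dict with "K" (3x3 intrinsics, pixels), "rvec" (rotation vector, rad) and "tvec" (3), from world to camera coordinates, as OpenCV has them. Camera axes: x right, y down, z forward; pixel columns grow to the right and rows downward; lengths in mm; the calibration is good to about 2 mm. A picture is of the moment at which its call begins. camera_model takes no time and is no camera call.
- job_done(): hands the job in; it is judged then, once.
The state is a dict: "clock": time; "joints": joint angles; "joint_vel": joint speeds; "joint_efforts": joint torques, N m; "position": TCP position; "ee_rot": TCP orientation; "contact_force": force on the tool from outside, world axes, zero at the start; "wrist_torque": the same for the moment, N m; "gripper_width": finger opening in mm; "grasp_force": force on a finger pad.
Only numpy, scipy, OpenCV 4.12 (cv2) and the standard library are available. Lean on these libraries where they do the work, as an engineer would, in place of code of your own. Each camera call takes 0.05 s, during which the arm holds its last target. There are 200 camera calls.

## Working session

There is one attempt and no reset: what is moved stays moved. The work goes in short steps, Python scripts to look and compute and a shell command to move; the robot and the scene stay as the last step left them, time stands still between calls to the robot, and variables do not carry over. Pictures are saved under pics/ and viewed, at most 10 in all, crops included, and the job is handed in when it is done.

```bash
mkdir -p pics
cat > h.py <<'E'
import numpy as np, cv2
from bench import *
def cam(n):
    m=camera_model(n); R=cv2.Rodrigues(np.array(m["rvec"],float))[0]
    return np.array(m["K"],float),R,np.array(m["tvec"],float).ravel()
def ray(n,uv,z=0):
    K,R,t=cam(n); uv=np.atleast_2d(np.array(uv,float))
    d=np.c_[uv,np.ones(len(uv))]@np.linalg.inv(K).T@R; c=-R.T@t
    return c+d*((z-c[2])/d[:,2])[:,None]
def proj(n,P):
    K,R,t=cam(n); return cv2.projectPoints(np.atleast_2d(np.array(P,float)),R,t,K,None)[0][:,0]
def cloud(n,depth):
    K,R,t=cam(n); v,u=np.mgrid[:384,:512]
    p=np.stack([u,v,np.ones_like(u)],-1)@np.linalg.inv(K).T*depth[...,None]
    return (p-t)@R
E
python3 - <<'E'
from h import *
for n in("scene","top"):
    p,d=get_image(n); cv2.imwrite(f"pics/{n}0.png",p if n=="x" else cv2.resize(p,(800,600))); np.savez(f"{n}0.npz",p=p,d=d)
s=read_state(); print(s["position"],s["ee_rot"],s["clock"],s["contact_force"],s["gripper_width"])
for n in("scene","top"):
    K,R,t=cam(n); print(n,-R.T@t,R[2],K[0,0])
E
```

```text
[ 209.9315609  -588.13635187  230.29474293] [-1.70494942e-01  9.85358032e-01  9.86765587e-04 -2.21941973e-04] 0.1 [ 0.04666606 -0.68077217  0.76949097] 85.39839961781547
scene [-156.6443604   662.02950261  481.96640675] [ 0.64631147 -0.62860917 -0.43258756] 483.43976734694684
top [462.88155211  18.40494105 925.99667501] [ 0.04639831 -0.02561444 -0.99859456] 352.80011660581437
```

View pics/top0.png

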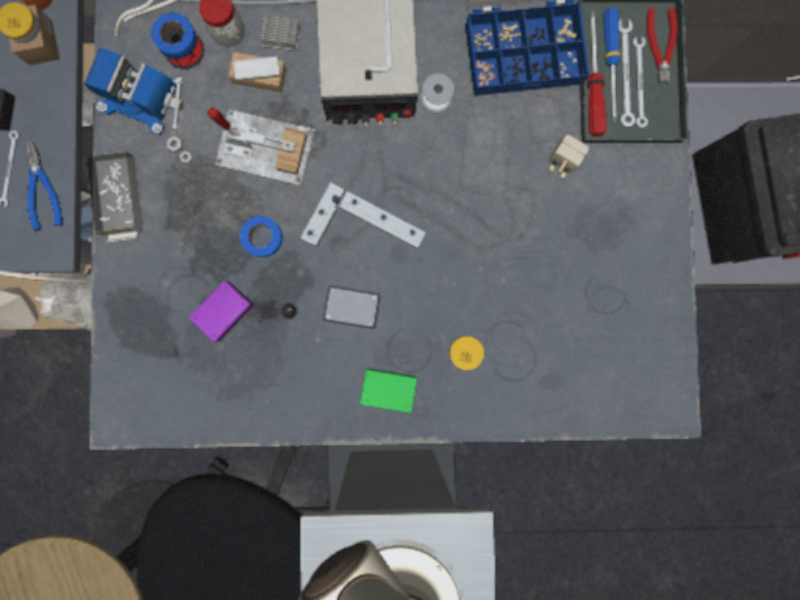

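View pics/scene0.png

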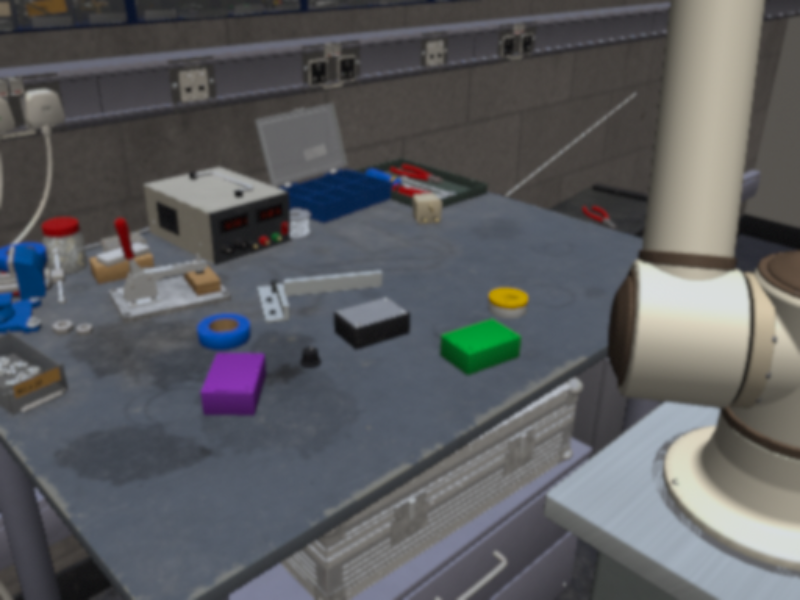

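The top view (800x600 scale) shows four box or box-like candidates: the grey-lidded black box at (351,307), a green box at (389,391), a purple box at (220,311), and a dark tray with parts at (116,195). Only the one at (351,307) has a grey lid plate on a black body. The corner stop's corner is at about (338,193), with the long fence running to (425,240) and the short stop to (308,242). The tape is at (261,236), the knob at (289,311) and the tin at (467,353).

Run:
```python
from h import *
t=np.load("top0.npz");p=t["p"];d=t["d"]
c=p[110:240,180:320]; cv2.imwrite("pics/crop1.png",cv2.resize(c,None,fx=5.6,fy=4.6,interpolation=cv2.INTER_CUBIC)[:600])
P=cloud("top",d)
z=P[...,2]
print("table z",np.median(z[150:260,330:400]))
hsv=cv2.cvtColor(p,cv2.COLOR_BGR2HSV)
# enclosure top via height
def blob(m,uv,name,zt):
    n,l,s,cc=cv2.connectedComponentsWithStats(m.astype(np.uint8)); i=l[int(uv[1]),int(uv[0])]
    if i==0: print(name,"none");return
    k=cv2.findContours((l==i).astype(np.uint8),0,2)[0][0][:,0]
    w=ray("top",k,zt)[:,:2].astype(np.float32); r=cv2.minAreaRect(w)
    print(name,s[i],r,np.median(z[l==i])); print(cv2.boxPoints(r).round(1).tolist())
hz=(z>12)
f=.64
blob(hz,(351*f,307*f),"encl-h",34)
print(hsv[190:205,200:250:4].tolist()[6])
g=(hsv[...,2]>120)&(hsv[...,1]<60)
blob(g,(351*f,307*f),"lid",34)
blob(hsv[...,2]<45,(289*f,311*f),"knob",19)
blob((hsv[...,0]>100)&(hsv[...,0]<125)&(hsv[...,1]>150),(248*f,236*f),"tape",19)
blob((hsv[...,0]>15)&(hsv[...,0]<35)&(hsv[...,1]>130),(467*f,353*f),"tin",23)
blob((hsv[...,0]>50)&(hsv[...,0]<70)&(hsv[...,1]>130),(389*f,391*f),"green",34)
blob((hsv[...,0]>130)&(hsv[...,0]<160)&(hsv[...,1]>130),(220*f,311*f),"purple",34)
```

```text
table z -0.7261151260320609
encl-h [207 183  37  28 768] ((491.6336975097656, 68.71470642089844), (84.54910278320312, 57.31169128417969), 79.87019348144531) 31.752764719632154
[[456.0, 32.099998474121094], [512.4000244140625, 22.100000381469727], [527.2999877929688, 105.30000305175781], [470.8999938964844, 115.4000015258789]]
[[108, 33, 116], [104, 29, 115], [105, 12, 82], [108, 15, 166], [110, 14, 163], [107, 14, 165], [110, 14, 166], [113, 14, 165], [111, 15, 165], [111, 15, 167], [109, 15, 134], [108, 33, 117], [107, 31, 116]]
lid [208 184  34  25 641] ((492.3998107910156, 70.30227661132812), (79.60702514648438, 51.42770004272461), 79.91988372802734) 31.95994688956949
[[460.1000061035156, 35.599998474121094], [510.79998779296875, 26.600000381469727], [524.7000122070312, 105.0], [474.0, 114.0]]
knob none
tape [154 139  26  25 339] ((611.04443359375, 218.98318481445312), (64.06166076660156, 62.14978790283203), 89.55211639404297) 18.073733720234127
[[579.7000122070312, 187.1999969482422], [641.9000244140625, 186.6999969482422], [642.4000244140625, 250.8000030517578], [580.20001220703
[... 196 characters left out ...]
.39999389648438], [441.8999938964844, -142.5], [442.8999938964844, -91.0999984741211], [389.29998779296875, -90.0]]
green [231 236  36  28 760] ((357.75439453125, 11.823150634765625), (82.5452880859375, 57.42714309692383), 79.67440795898438) 31.784018257046178
[[322.1000061035156, -23.600000381469727], [378.6000061035156, -33.900001525878906], [393.3999938964844, 47.29999923706055], [336.8999938964844, 57.599998474121094]]
purple [122 180  39  38 792] ((488.5894470214844, 279.9816589355469), (58.77847671508789, 84.23794555664062), 45.04146194458008) 31.802073726302194
[[438.0, 288.8999938964844], [497.6000061035156, 229.39999389648438], [539.2000122070312, 271.0], [479.6000061035156, 330.5]]
```

View pics/crop1.png

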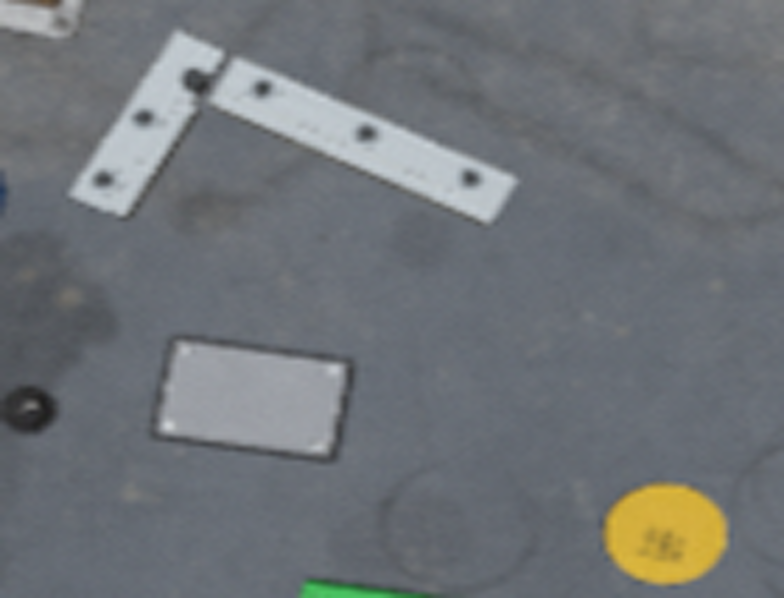

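The crop confirms the enclosure at crop (255,398): grey lid, black rim and four screws. The inner edges of the stop run from crop (208,103) to (490,222) for the fence and to (125,215) for the short stop. The knob is at crop (28,408).

Run:
```python
from h import *
t=np.load("top0.npz");p=t["p"];d=t["d"]
g=cv2.cvtColor(p,cv2.COLOR_BGR2GRAY).astype(np.float32); z=cloud("top",d)[...,2]
C=np.array([217.1,132.2]);A=np.array([267.5,158.3]);B=np.array([202.3,156.7])
from scipy.ndimage import map_coordinates as mc
def edge(S,E,inner):
    v=(E-S)/np.linalg.norm(E-S); n=np.array([-v[1],v[0]]); n*=np.sign(n@(inner-S))
    pts=[];zs=[]
    o=np.arange(-4,5,.1)
    for s in np.linspace(.15,.92,30):
        q=S+s*(E-S)+o[:,None]*n; a=mc(g,[q[:,1],q[:,0]],order=1); zz=mc(z,[q[:,1],q[:,0]],order=1)
        i=np.argmin(np.gradient(cv2.GaussianBlur(a[None],(1,1),0)[0] if 0 else np.convolve(a,np.ones(5)/5,'same'))[4:-4])+4
        pts.append(q[i]); zs.append(zz[::10])
    print("profile z",np.median(zs,0).round(0), "gray",[int(x) for x in a[::10]])
    return np.array(pts)
I=np.array([225,196.])
res={}
for zt in(0,24):
    L={}
    for nme,E in(("fence",A),("stop",B)):
        q=edge(C,E,I) if zt==0 else res[nme]; res[nme]=q
        w=ray("top",q,zt)[:,:2].astype(np.float32); vx,vy,x,y=cv2.fitLine(w,cv2.DIST_HUBER,0,.01,.01).ravel()
        r=(w-[x,y])@[-vy,vx]; L[nme]=(np.array([vx,vy]),np.array([x,y])); print(zt,nme,np.degrees(np.arctan2(vy,vx)),"rms",r.std())
    (a,pa),(b,pb)=L["fence"],L["stop"]
    k=np.linalg.solve(np.c_[a,-b],pb-pa); print("corner",pa+k[0]*a, "ends",ray("top",A,zt)[0,:2],ray("top",B,zt)[0,:2])
# knob by dark blob
r=g[190:210,178:192]; m=(r<55).astype(np.uint8); u=cv2.moments(m,True); uv=[178+u['m10']/u['m00'],190+u['m01']/u['m00']]; print("knob",uv,u['m00'],ray("top",[uv],15))
```

```text
profile z [ 5. 16. 23. 23. 19.  5. -1. -1. -1.] gray [193, 194, 197, 193, 156, 97, 107, 108, 108]
0 fence 61.665573 rms 0.2993156
profile z [10. 23. 23. 22. 12.  0. -1. -1. -1.] gray [193, 193, 192, 156, 107, 99, 111, 111, 109]
0 stop -27.818066 rms 0.36144775
corner [665.8681  94.9021] ends [592.39056915 -42.0824056 ] [598.2031308  129.59348402]
24 fence 61.66556 rms 0.29156727
24 stop -27.81809 rms 0.35207933
corner [660.6071   92.91942] ends [589.0339519  -40.51469336] [594.69586346 126.71169718]
knob [184.77777777777777, 198.7962962962963] 54.0 [[487.59465816 173.32288437  15.        ]]
```

```bash
cat >> h.py <<'E'
from scipy.spatial.transform import Rotation as Ro
COR=np.array([660.6,92.9]); PSI=np.radians(-28.2)
EX=np.array([np.cos(PSI),np.sin(PSI)]); EY=np.array([-EX[1],EX[0]])
def go(sx,sy,z,yaw):
    """shift/turn to tool at stop coords (mm), tool y axis at world angle yaw deg, pointing down"""
    s=read_state(); R=Ro.from_quat(s["ee_rot"]); p=np.array(s["position"])
    T=np.r_[COR+sx*EX+sy*EY,z]; a=np.radians(yaw); y=np.array([np.cos(a),np.sin(a),0]); zz=np.array([0,0,-1.])
    G=Ro.from_matrix(np.c_[np.cross(y,zz),y,zz])
    print("target",T.round(1),"shift m",(R.inv().apply(T-p)/1000).round(4),"turn",(R.inv()*G).as_rotvec().round(4))
def where():
    s=read_state(); p=np.array(s["position"]); d=p[:2]-COR; y=Ro.from_quat(s["ee_rot"]).as_matrix()[:,1]
    print("t",s["clock"],"stop xy",(d@EX).round(1),(d@EY).round(1),"z",p[2].round(1),"yaw",np.degrees(np.arctan2(y[1],y[0])).round(1),"F",np.round(s["contact_force"],1),"w",round(s["gripper_width"],1),"j",np.round(s["joints"],2))
E
python3 -c "
from h import *
go(-197,-97,120,241.8); go(-197,-97,120,61.8)"
```

```text
target [441.1 100.5 120. ] shift m [-0.4492  0.5707  0.1114] turn [ 1.1000e-03  2.3000e-03 -2.3067e+00]
target [441.1 100.5 120. ] shift m [-0.4492  0.5707  0.1114] turn [ 0.0019 -0.0009  0.8348]
```

```bash
python3 -m handwheel '[[-0.449,0.571,0.11,0,0,-2.307,0],[-0.449,0.571,0.11,0,0,-2.307,0],[-0.449,0.571,0.11,0,0,-2.307,0],[-0.449,0.571,0.11,0,0,-2.307,0],[-0.449,0.571,0.11,0,0,-2.307,0],[-0.449,0.571,0.11,0,0,-2.307,0],[-0.449,0.571,0.11,0,0,-2.307,0],[-0.449,0.571,0.11,0,0,-2.307,0],[-0.449,0.571,0.11,0,0,-2.307,0],[-0.449,0.571,0.11,0,0,-2.307,0]]'; python3 -c "
from h import *
where();go(-197,-97,120,241.8)"
```

```text
clock: 1.35
position: [406.7, -0.6, 137.6]
ee_rot: [0.897, -0.443, 0.0, -0.0]
contact_force: [1.0, -0.1, 0.2]
gripper_width: 42.5
grasp_force: 0.0
t 1.35 stop xy -179.6 -202.4 z 137.6 yaw -142.5 F [ 1.  -0.1  0.2] w 42.5 j [ 0.4   0.11 -0.63  0.   -0.82  0.25]
target [441.1 100.5 120. ] shift m [-0.0593 -0.0889  0.0176] turn [-4.000e-04 -3.000e-04 -4.248e-01]
```

```bash
python3 -m handwheel '[[-0.059,-0.089,0.018,0,0,-0.425,0],[-0.059,-0.089,0.018,0,0,-0.425,0],[-0.059,-0.089,0.018,0,0,-0.425,0],[-0.059,-0.089,0.018,0,0,-0.425,0]]'; python3 -c "
from h import *
where();go(-197,-97,8,241.8)"
```

```text
clock: 1.85
position: [441.6, 98.3, 119.2]
ee_rot: [0.969, -0.247, -0.001, 0.0]
contact_force: [-0.6, -1.1, -0.4]
gripper_width: 42.6
grasp_force: 0.0
t 1.85 stop xy -195.5 -98.7 z 119.2 yaw -118.6 F [-0.6 -1.1 -0.4] w 42.6 j [ 0.58  0.22 -0.56 -0.   -0.8   0.49]
target [441.1 100.5   8. ] shift m [-0.0014 -0.0018  0.1112] turn [ 0.0011  0.0008 -0.0065]
```

```bash
python3 -m handwheel '[[-0.001,-0.002,0.05,0,0,-0.006,0],[-0.001,-0.002,0.09,0,0,-0.006,0],[-0.001,-0.002,0.111,0,0,-0.006,0],[-0.001,-0.002,0.111,0,0,-0.006,0]]'
python3 - <<'E'
from h import *
where()
p,d=get_image("scene"); cv2.imwrite("pics/s1.png",cv2.resize(p[150:300,130:380],(800,480)))
E
```

```text
clock: 2.35
position: [440.9, 98.9, 7.6]
ee_rot: [0.97, -0.245, -0.001, 0.002]
contact_force: [0.2, 0.6, 0.6]
gripper_width: 43.0
grasp_force: 0.0
t 2.35 stop xy -196.5 -98.5 z 7.6 yaw -118.3 F [0.2 0.6 0.6] w 43.0 j [ 0.58  0.41 -0.67 -0.   -0.49  0.49]
```

View pics/s1.png

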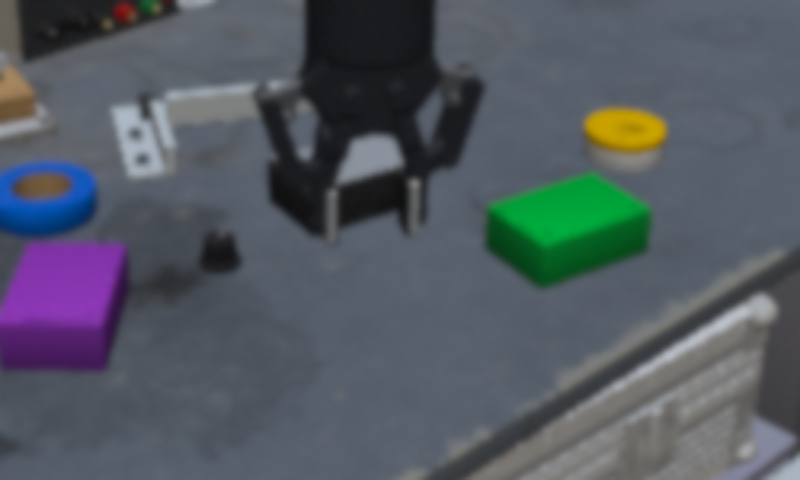

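The fingers are down behind the box's near long side (crop (330,215) and (415,205)), clear of the knob at (220,250) and the green box. Pushing along +tool x.

```bash
python3 -m handwheel '[[0.006,0,0,0,0,0,0],[0.011,0,0,0,0,0,0],[0.016,0,0,0,0,0,0],[0.021,0,0,0,0,0,0],[0.026,0,0,0,0,0,0],[0.031,0,0,0,0,0,0],[0.036,0,0,0,0,0,0],[0.041,0,0,0,0,0,0],[0.046,0,0,0,0,0,0],[0.051,0,0,0,0,0,0]]'
cat >> h.py <<'E'
def encl(save=None):
    p,d=get_image("top"); P=cloud("top",d); h=cv2.cvtColor(p,cv2.COLOR_BGR2HSV)
    x,y=P[...,0],P[...,1]
    m=(P[...,2]>25)&(P[...,2]<40)&(h[...,1]<40)&(h[...,2]>130)&(x>400)&(x<680)&(y>-100)&(y<150)
    n,l,s,c=cv2.connectedComponentsWithStats(m.astype(np.uint8)); i=1+np.argmax(s[1:,4])
    w=ray("top",cv2.findContours((l==i).astype(np.uint8),0,2)[0][0][:,0],34)[:,:2].astype(np.float32)
    r=cv2.minAreaRect(w); b=cv2.boxPoints(r); D=b-COR
    print("lid area",s[i],np.round(r,1) if 0 else r,"stop corners",np.c_[D@EX,D@EY].round(1).tolist())
    if save: cv2.imwrite(save,cv2.resize(p[100:250,170:370],(800,600),interpolation=cv2.INTER_CUBIC))
E
python3 -c "
from h import *
where();encl('pics/t1.png')"
```

```text
clock: 3.65
position: [487.1, 75.8, 8.6]
ee_rot: [0.97, -0.244, -0.0, 0.0]
contact_force: [-1.5, 0.8, 0.4]
gripper_width: 42.8
grasp_force: 0.6
t 3.65 stop xy -144.8 -97.0 z 8.6 yaw -118.2 F [-1.5  0.8  0.4] w 42.8 j [ 0.48  0.46 -0.57 -0.   -0.54  0.59]
lid area [225 171  26  31 234] ((517.3310546875, 47.25495529174805), (74.14317321777344, 48.790958404541016), 61.753116607666016) stop corners [[-129.1, -145.0], [-80.3, -145.0], [-80.3, -70.9], [-129.1, -70.8]]
```

View pics/t1.png

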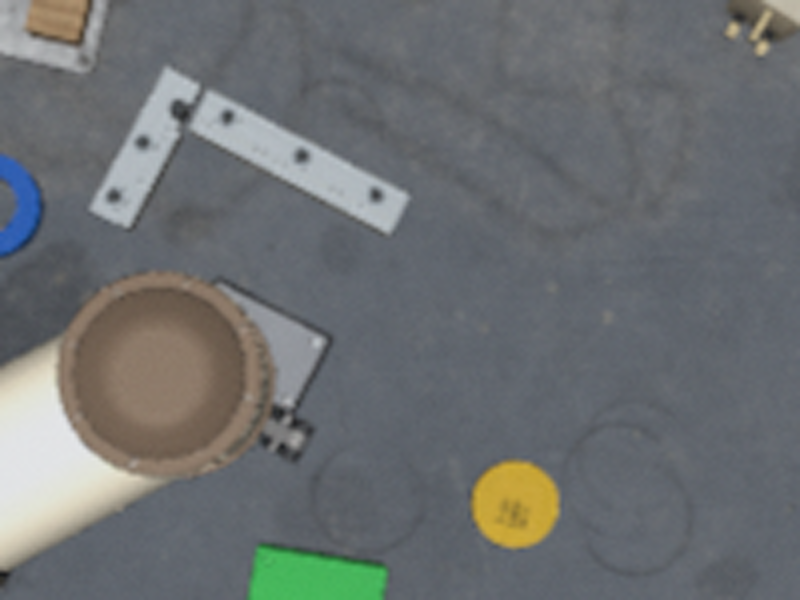

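The box (lid corner at (327,340)) is now flush with the fingers and parallel to the fence, about 77 mm from it. Continuing.

```bash
python3 -m handwheel '[[0.005,0,0,0,0,0,0],[0.011,0,0,0,0,0,0],[0.017,0,0,0,0,0,0],[0.023,0,0,0,0,0,0],[0.029,0,0,0,0,0,0],[0.035,0,0,0,0,0,0],[0.041,0,0,0,0,0,0],[0.047,0,0,0,0,0,0],[0.053,0,0,0,0,0,0],[0.059,0,0,0,0,0,0]]'; python3 -m handwheel '[[0.003,0,0,0,0,0,0],[0.006,0,0,0,0,0,0],[0.009,0,0,0,0,0,0],[0.011,0,0,0,0,0,0],[0.013,0,0,0,0,0,0],[0.013,0,0,0,0,0,0]]';python3 -c "
from h import *
where();encl()"
```

```text
clock: 4.95
position: [539.3, 48.0, 8.7]
ee_rot: [0.97, -0.244, -0.0, 0.0]
contact_force: [0.3, 1.0, -0.1]
gripper_width: 42.7
grasp_force: 0.3
clock: 5.7
position: [550.8, 42.0, 8.8]
ee_rot: [0.97, -0.244, 0.0, -0.0]
contact_force: [0.2, 0.1, 0.2]
gripper_width: 42.6
grasp_force: 0.0
t 5.7 stop xy -72.7 -96.7 z 8.8 yaw -118.2 F [0.2 0.1 0.2] w 42.6 j [ 0.37  0.52 -0.42  0.   -0.62  0.71]
lid area [253 156  11  20  86] ((567.886474609375, -16.193876266479492), (17.656116485595703, 49.01966094970703), 76.79386901855469) stop corners [[-51.5, -154.8], [-4.2, -142.1], [-8.8, -125.1], [-56.1, -137.8]]
```

```bash
python3 -m handwheel '[[0.001,0,0,0,0,0,0],[0.002,0,0,0,0,0,0],[0.003,0,0,0,0,0,0],[0.003,0,0,0,0,0,0]]'; python3 -m handwheel '[[0.001,0,0,0,0,0,0],[0.002,0,0,0,0,0,0],[0.002,0,0,0,0,0,0]]'; python3 -c "
from h import *
where()"
```

```text
clock: 6.25
position: [553.1, 40.6, 8.7]
ee_rot: [0.97, -0.244, -0.0, 0.0]
contact_force: [-1.3, -0.1, 0.4]
gripper_width: 42.7
grasp_force: 0.6
clock: 6.62
position: [554.3, 39.9, 8.7]
ee_rot: [0.97, -0.244, -0.001, 0.0]
contact_force: [-3.5, 1.9, 3.3]
gripper_width: 42.9
grasp_force: 2.4
t 6.625 stop xy -68.7 -96.9 z 8.7 yaw -118.3 F [-3.5  1.9  3.3] w 42.9 j [ 0.36  0.53 -0.41 -0.   -0.63  0.72]
```

```bash
python3 -m handwheel '[[0.001,0,0,0,0,0,0],[0.0015,0,0,0,0,0,0],[0.0015,0,0,0,0,0,0]]'; python3 -m handwheel '[[-0.01,0,0,0,0,0,0],[-0.03,0,0,0,0,0,0],[-0.03,0,-0.05,0,0,0,0],[-0.03,0,-0.08,0,0,0,0],[-0.03,0,-0.08,0,0,0,0]]'; python3 -c "
from h import *
where(); go(-31,-180,85,151.8); go(-31,-180,85,-28.2)"
```

```text
clock: 7.0
position: [554.3, 39.9, 8.7]
ee_rot: [0.97, -0.244, -0.002, 0.0]
contact_force: [-7.9, 8.0, 5.9]
gripper_width: 42.4
grasp_force: 5.3
clock: 7.62
position: [531.8, 53.8, 91.4]
ee_rot: [0.97, -0.244, 0.003, -0.002]
contact_force: [-0.3, 0.1, -0.1]
gripper_width: 42.7
grasp_force: 0.0
t 7.625 stop xy -95.0 -95.3 z 91.4 yaw -118.2 F [-0.3  0.1 -0.1] w 42.7 j [ 0.4   0.38 -0.4   0.   -0.78  0.67]
target [548.2 -51.1  85. ] shift m [0.064  0.0847 0.0063] turn [-0.0081  0.      1.5708]
target [548.2 -51.1  85. ] shift m [0.064  0.0847 0.0063] turn [-0.     -0.0081 -1.5708]
```

```bash
python3 -m handwheel '[[0.064,0.085,0.006,-0.008,0,1.57,-0.5],[0.064,0.085,0.006,-0.008,0,1.57,-0.5],[0.064,0.085,0.006,-0.008,0,1.57,-0.5],[0.064,0.085,0.006,-0.008,0,1.57,-0.5],[0.064,0.085,0.006,-0.008,0,1.57,-0.5],[0.064,0.085,0.006,-0.008,0,1.57,-0.5],[0.064,0.085,0.006,-0.008,0,1.57,-0.5],[0.064,0.085,0.006,-0.008,0,1.57,-0.5],[0.064,0.085,0.006,-0.008,0,1.57,-0.5],[0.064,0.085,0.006,-0.008,0,1.57,-0.5]]'; python3 -c "
from h import *
where(); encl('pics/t2.png'); go(-31,-180,8,151.8)"
```

```text
clock: 8.88
position: [545.4, -52.2, 81.6]
ee_rot: [-0.514, 0.858, 0.001, -0.004]
contact_force: [-0.3, -0.4, -0.6]
gripper_width: 21.4
grasp_force: 0.0
t 8.875 stop xy -33.0 -182.4 z 81.6 yaw 151.8 F [-0.3 -0.4 -0.6] w 21.4 j [ 0.2   0.42 -0.37  0.   -0.79 -0.69]
lid area [220 131   3   3   4] ((655.2889404296875, 77.9596176147461), (5.729165554046631, 3.417492151260376), 25.844715118408203) stop corners [[-0.7, -17.0], [2.1, -19.0], [5.4, -14.4], [2.7, -12.4]]
target [548.2 -51.1   8. ] shift m [-0.0028 -0.0024  0.0737] turn [ 0.0062 -0.0061  0.0012]
```

View pics/t2.png

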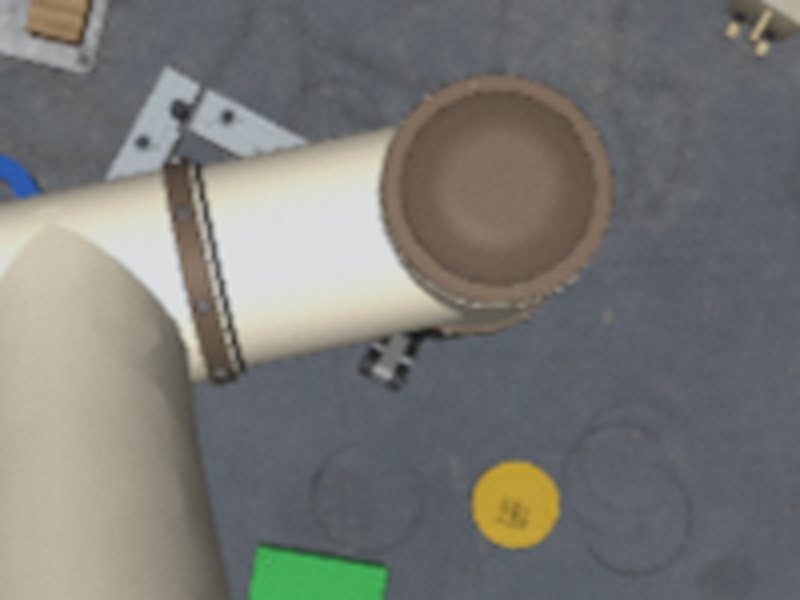

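The arm hides the box, so I'm relying on the last measurement, which puts its end at about y −148 in the stop frame. Lowering 20 mm clear of that end, then looking with the scene camera.

```bash
python3 -m handwheel '[[-0.001,-0.002,0.04,0.006,-0.006,0,-0.5],[-0.001,-0.002,0.074,0.006,-0.006,0,-0.5],[-0.001,-0.002,0.074,0.006,-0.006,0,-0.5]]'
python3 - <<'E'
from h import *
where(); go(-31,-180,8,151.8)
p,d=get_image("scene"); cv2.imwrite("pics/s2.png",cv2.resize(p[150:260,130:330],(800,440),interpolation=cv2.INTER_CUBIC))
E
```

```text
clock: 9.3
position: [545.3, -52.7, 6.1]
ee_rot: [-0.514, 0.858, 0.001, -0.003]
contact_force: [-0.1, 0.9, 0.1]
gripper_width: 20.8
grasp_force: 0.0
t 9.3 stop xy -32.8 -182.8 z 6.1 yaw 151.8 F [-0.1  0.9  0.1] w 20.8 j [ 0.2   0.53 -0.43 -0.   -0.62 -0.69]
target [548.2 -51.1   8. ] shift m [-0.0028 -0.0018 -0.0019] turn [ 0.0044 -0.0032  0.0005]
```

View pics/s2.png

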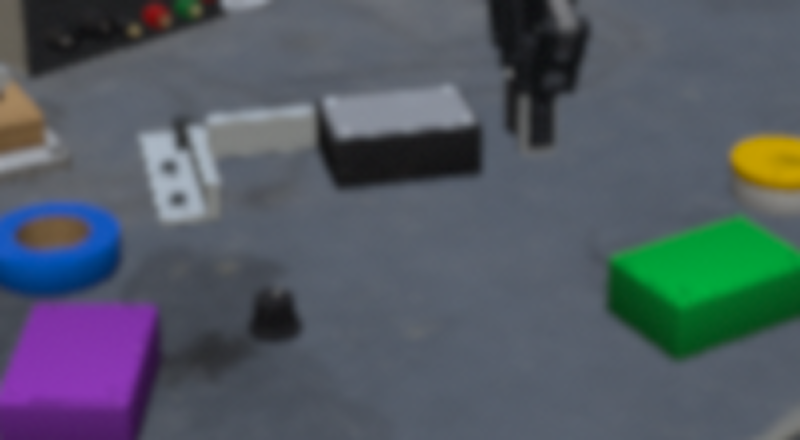

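The box sits against the fence (crop (400,140)) and the fingers are clear of its free end at (530,120). Now pushing along the fence, which is −tool x.

```bash
python3 -m handwheel '[[-0.006,0,-0.002,0.004,-0.003,0,-0.5],[-0.013,0,-0.002,0.004,-0.003,0,-0.5],[-0.019,0,-0.002,0.004,-0.003,0,-0.5],[-0.025,0,-0.002,0.004,-0.003,0,-0.5],[-0.031,0,-0.002,0.004,-0.003,0,-0.5],[-0.037,0,-0.002,0.004,-0.003,0,-0.5],[-0.043,0,-0.002,0.004,-0.003,0,-0.5],[-0.049,0,-0.002,0.004,-0.003,0,-0.5],[-0.055,0,-0.002,0.004,-0.003,0,-0.5],[-0.061,0,-0.002,0.004,-0.003,0,-0.5]]'; python3 -m handwheel '[[-0.005,0,0,0,0,0,-0.5],[-0.009,0,0,0,0,0,-0.5],[-0.013,0,0,0,0,0,-0.5],[-0.016,0,0,0,0,0,-0.5],[-0.018,0,0,0,0,0,-0.5],[-0.019,0,0,0,0,0,-0.5],[-0.02,0,0,0,0,0,-0.5],[-0.02,0,0,0,0,0,-0.5]]'
python3 - <<'E'
from h import *
where()
E
```

```text
clock: 10.6
position: [576.6, 2.0, 10.7]
ee_rot: [-0.514, 0.858, -0.001, 0.003]
contact_force: [-1.3, -1.3, 1.9]
gripper_width: 21.6
grasp_force: 0.7
clock: 11.6
position: [586.0, 19.3, 10.9]
ee_rot: [-0.514, 0.858, -0.001, 0.003]
contact_force: [-1.1, 0.6, 0.3]
gripper_width: 21.3
grasp_force: 0.2
t 11.6 stop xy -30.9 -100.2 z 10.9 yaw 151.8 F [-1.1  0.6  0.3] w 21.3 j [ 0.31  0.56 -0.34  0.   -0.66 -0.8 ]
```

```bash
python3 -m handwheel '[[-0.001,0,0,0,0,0,-0.5],[-0.002,0,0,0,0,0,-0.5],[-0.003,0,0,0,0,0,-0.5],[-0.003,0,0,0,0,0,-0.5]]'; python3 -m handwheel '[[-0.001,0,0,0,0,0,-0.5],[-0.002,0,0,0,0,0,-0.5],[-0.002,0,0,0,0,0,-0.5]]'
python3 - <<'E'
from h import *
where()
E
```

```text
clock: 12.1
position: [587.4, 21.9, 10.9]
ee_rot: [-0.514, 0.858, -0.001, 0.003]
contact_force: [0.6, -0.5, 0.3]
gripper_width: 21.5
grasp_force: 0.3
clock: 12.48
position: [588.2, 23.5, 10.9]
ee_rot: [-0.514, 0.858, -0.001, 0.003]
contact_force: [-0.6, -0.4, 0.4]
gripper_width: 21.4
grasp_force: 0.7
t 12.475 stop xy -31.0 -95.3 z 10.9 yaw 151.8 F [-0.6 -0.4  0.4] w 21.4 j [ 0.32  0.56 -0.33  0.   -0.67 -0.81]
```

```bash
python3 -m handwheel '[[-0.001,0,0,0,0,0,-0.5],[-0.002,0,0,0,0,0,-0.5],[-0.002,0,0,0,0,0,-0.5]]'; python3 -m handwheel '[[-0.001,0,0,0,0,0,-0.5],[-0.002,0,0,0,0,0,-0.5],[-0.002,0,0,0,0,0,-0.5]]'
python3 - <<'E'
from h import *
where()
E
```

```text
clock: 12.85
position: [587.9, 23.8, 10.9]
ee_rot: [-0.513, 0.858, -0.001, 0.001]
contact_force: [-3.1, -7.0, 2.8]
gripper_width: 21.7
grasp_force: 3.4
clock: 13.22
position: [587.8, 23.9, 10.9]
ee_rot: [-0.513, 0.858, -0.001, -0.001]
contact_force: [-3.2, -11.9, 5.7]
gripper_width: 21.3
grasp_force: 6.0
t 13.225 stop xy -31.6 -95.2 z 10.9 yaw 151.7 F [ -3.2 -11.9   5.7] w 21.3 j [ 0.32  0.56 -0.33  0.   -0.67 -0.81]
```

Firm contact at the short stop. Backing off, then a final squaring push against the fence.

```bash
python3 -m handwheel '[[0.005,0,0,0,0,0,-0.5],[0.03,0,0,0,0,0,-0.5],[0.03,0,-0.05,0,0,0,-0.5],[0.03,0,-0.08,0,0,0,-0.5],[0.03,0,-0.08,0,0,0,-0.5]]'; python3 -c "
from h import *
where(); go(-95,-43,85,241.8)"
```

```text
clock: 13.85
position: [577.0, 0.5, 93.7]
ee_rot: [-0.514, 0.858, -0.002, 0.006]
contact_force: [-0.3, -0.2, -0.6]
gripper_width: 21.3
grasp_force: 0.0
t 13.85 stop xy -30.0 -120.9 z 93.7 yaw 151.8 F [-0.3 -0.2 -0.6] w 21.3 j [ 0.28  0.43 -0.3   0.   -0.82 -0.77]
target [556.6  99.9  85. ] shift m [-0.0779  0.065   0.0087] turn [-1.4500e-02 -9.0000e-04 -1.5706e+00]
```

```bash
python3 -m handwheel '[[-0.078,0.065,0.008,-0.014,0,-1.57,0],[-0.078,0.065,0.008,-0.014,0,-1.57,0],[-0.078,0.065,0.008,-0.014,0,-1.57,0],[-0.078,0.065,0.008,-0.014,0,-1.57,0],[-0.078,0.065,0.008,-0.014,0,-1.57,0],[-0.078,0.065,0.008,-0.014,0,-1.57,0],[-0.078,0.065,0.008,-0.014,0,-1.57,0],[-0.078,0.065,0.008,-0.014,0,-1.57,0],[-0.078,0.065,0.008,-0.014,0,-1.57,0],[-0.078,0.065,0.008,-0.014,0,-1.57,0]]'; python3 -c "
from h import *
where(); go(-90,-43,9,241.8)"
```

```text
clock: 15.1
position: [554.3, 99.5, 81.7]
ee_rot: [0.97, -0.244, -0.003, 0.002]
contact_force: [-0.2, -0.2, 1.0]
gripper_width: 42.9
grasp_force: 0.0
t 15.1 stop xy -96.9 -44.4 z 81.7 yaw -118.3 F [-0.2 -0.2  1. ] w 42.9 j [ 0.46  0.44 -0.33 -0.   -0.81  0.61]
target [561.   97.5   9. ] shift m [ 0.0072 -0.0019  0.0727] turn [ 0.0061  0.0054 -0.0018]
```

```bash
python3 -m handwheel '[[0.002,0,0.05,0.006,0.005,0,0],[0.002,0,0.073,0.006,0.005,0,0],[0.01,0,0.073,0.006,0.005,0,0],[0.016,0,0.073,0.006,0.005,0,0],[0.021,0,0.073,0.006,0.005,0,0],[0.024,0,0.073,0.006,0.005,0,0],[0.026,0,0.073,0.006,0.005,0,0],[0.026,0,0.073,0.006,0.005,0,0]]';  python3 -m handwheel '[[0.001,0,0,0,0,0,0],[0.002,0,0,0,0,0,0],[0.003,0,0,0,0,0,0],[0.003,0,0,0,0,0,0]]'; python3 -c "
from h import *
where()"
```

```text
clock: 16.1
position: [577.7, 87.6, 9.9]
ee_rot: [0.97, -0.244, 0.001, -0.0]
contact_force: [-0.4, 0.1, -0.1]
gripper_width: 42.5
grasp_force: 0.0
clock: 16.6
position: [579.4, 86.3, 9.6]
ee_rot: [0.97, -0.244, -0.0, -0.0]
contact_force: [-4.3, 3.2, 3.5]
gripper_width: 42.9
grasp_force: 2.3
t 16.6 stop xy -68.4 -44.2 z 9.6 yaw -118.2 F [-4.3  3.2  3.5] w 42.9 j [ 0.42  0.56 -0.34 -0.   -0.67  0.65]
```

```bash
python3 -m handwheel '[[0.001,0,0,0,0,0,0],[0.001,0,0,0,0,0,0],[-0.003,0,0,0,0,0,0],[-0.03,0,0,0,0,0,0],[-0.04,0,-0.05,0,0,0,0],[-0.04,0,-0.1,0,0,0,0],[-0.08,0.05,-0.13,0,0,0,0],[-0.09,0.1,-0.13,0,0,0,0],[-0.1,0.16,-0.13,0,0,0,0],[-0.1,0.22,-0.13,0,0,0,0]]'; python3 -m handwheel '[[0,0.06,0,0,0,0,0],[0,0.12,0,0,0,0,0],[0,0.12,0,0,0,0,0]]'
python3 - <<'E'
from h import *
where(); encl('pics/t3.png')
p,d=get_image("scene"); cv2.imwrite("pics/s3.png",cv2.resize(p[160:240,140:290],(800,427),interpolation=cv2.INTER_CUBIC))
E
```

```text
clock: 17.85
position: [387.0, -61.6, 139.8]
ee_rot: [0.97, -0.243, 0.002, -0.001]
contact_force: [1.1, -0.5, -0.3]
gripper_width: 43.1
grasp_force: 0.0
clock: 18.23
position: [329.1, -168.9, 139.3]
ee_rot: [0.969, -0.247, 0.001, -0.0]
contact_force: [0.8, 0.6, 0.4]
gripper_width: 42.6
grasp_force: 0.0
t 18.225 stop xy -168.4 -387.4 z 139.3 yaw -118.6 F [0.8 0.6 0.4] w 42.6 j [-0.03  0.04 -0.71 -0.   -0.82  1.1 ]
lid area [208 133  35  31 589] ((617.06103515625, 68.16061401367188), (77.42284393310547, 53.70781707763672), 62.745689392089844) stop corners [[-52.9, -81.5], [0.8, -80.6], [-0.5, -3.2], [-54.2, -4.1]]
```

View pics/t3.png

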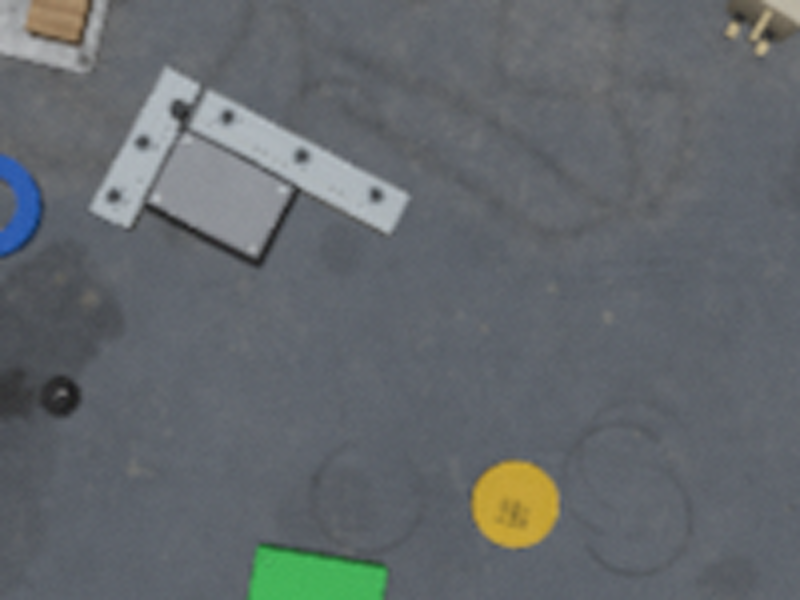

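View pics/s3.png

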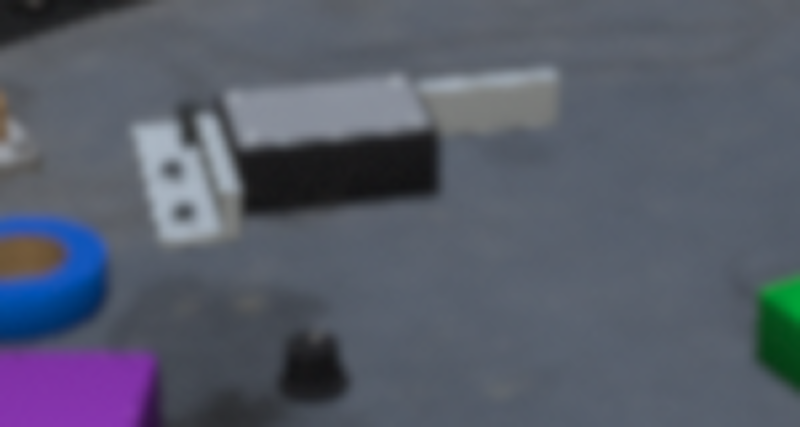

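Both views show the box in the corner: lid at (225,195) in the top view, no visible gap at the fence or the short stop, and the knob, tin and tape not visibly moved. The last fence push may have dragged the box slightly off the short stop, so I'll do a gentle end touch to confirm.

```bash
python3 -c "
from h import *
go(-32,-120,80,151.8)"
```

```text
target [575.7   2.3  80. ] shift m [ 0.1345 -0.2648  0.0603] turn [-3.4000e-03 -1.2000e-03  1.5682e+00]
```

```bash
python3 -m handwheel '[[0.135,-0.265,0.06,-0.003,-0.001,1.568,-0.5],[0.135,-0.265,0.06,-0.003,-0.001,1.568,-0.5],[0.135,-0.265,0.06,-0.003,-0.001,1.568,-0.5],[0.135,-0.265,0.06,-0.003,-0.001,1.568,-0.5],[0.135,-0.265,0.06,-0.003,-0.001,1.568,-0.5],[0.135,-0.265,0.06,-0.003,-0.001,1.568,-0.5],[0.135,-0.265,0.06,-0.003,-0.001,1.568,-0.5],[0.135,-0.265,0.06,-0.003,-0.001,1.568,-0.5],[0.135,-0.265,0.06,-0.003,-0.001,1.568,-0.5],[0.135,-0.265,0.06,-0.003,-0.001,1.568,-0.5]]'; python3 -c "
from h import *
where(); go(-31,-120,10,151.8)"
```

```text
clock: 19.58
position: [576.1, 5.4, 79.4]
ee_rot: [-0.516, 0.856, 0.0, -0.0]
contact_force: [-0.3, 0.6, 0.8]
gripper_width: 21.7
grasp_force: 0.0
t 19.575 stop xy -33.2 -117.0 z 79.4 yaw 152.1 F [-0.3  0.6  0.8] w 21.7 j [ 0.29  0.46 -0.31 -0.   -0.81 -0.78]
target [576.6   1.8  10. ] shift m [ 0.003  -0.0022  0.0694] turn [ 0.0011 -0.0001  0.0061]
```

```bash
python3 -m handwheel '[[0.003,-0.002,0.04,0,0,0.006,-0.5],[0.003,-0.002,0.069,0,0,0.006,-0.5],[0.003,-0.002,0.069,0,0,0.006,-0.5],[-0.004,-0.002,0.069,0,0,0.006,-0.5],[-0.01,-0.002,0.069,0,0,0.006,-0.5],[-0.015,-0.002,0.069,0,0,0.006,-0.5],[-0.018,-0.002,0.069,0,0,0.006,-0.5],[-0.019,-0.002,0.069,0,0,0.006,-0.5],[-0.02,-0.002,0.069,0,0,0.006,-0.5]]'; python3 -m handwheel '[[-0.001,0,0,0,0,0,-0.5],[-0.002,0,0,0,0,0,-0.5],[-0.002,0,0,0,0,0,-0.5]]'; python3 -c "
from h import *
where()"
```

```text
clock: 20.7
position: [586.5, 20.2, 10.6]
ee_rot: [-0.512, 0.859, 0.001, -0.001]
contact_force: [0.7, 0.0, -0.9]
gripper_width: 21.4
grasp_force: 0.0
clock: 21.08
position: [587.5, 22.0, 10.6]
ee_rot: [-0.512, 0.859, 0.001, -0.001]
contact_force: [0.1, 0.1, -0.9]
gripper_width: 21.4
grasp_force: 0.0
t 21.075 stop xy -30.9 -97.0 z 10.6 yaw 151.6 F [ 0.1  0.1 -0.9] w 21.4 j [ 0.31  0.57 -0.33 -0.   -0.68 -0.81]
```

```bash
python3 -m handwheel '[[-0.001,0,0,0,0,0,-0.5],[-0.002,0,0,0,0,0,-0.5],[-0.002,0,0,0,0,0,-0.5]]'; python3 -m handwheel '[[-0.001,0,0,0,0,0,-0.5],[-0.001,0,0,0,0,0,-0.5]]'; python3 -c "
from h import *
where()"
```

```text
clock: 21.45
position: [588.2, 23.6, 10.6]
ee_rot: [-0.512, 0.859, 0.001, -0.001]
contact_force: [-1.4, -0.8, 0.3]
gripper_width: 21.6
grasp_force: 0.6
clock: 21.7
position: [588.1, 23.7, 10.6]
ee_rot: [-0.512, 0.859, 0.001, -0.002]
contact_force: [-3.0, -5.6, 1.9]
gripper_width: 21.3
grasp_force: 2.6
t 21.7 stop xy -31.2 -95.3 z 10.6 yaw 151.6 F [-3.  -5.6  1.9] w 21.3 j [ 0.31  0.57 -0.33 -0.   -0.68 -0.81]
```

The fingers met it at −95.3, matching −95.2 before, so the box is against the short stop. Retreating.

```bash
python3 -m handwheel '[[0.004,0,0,0,0,0,-0.5],[0.03,0,0,0,0,0,-0.5],[0.035,0,-0.05,0,0,0,-0.5],[0.09,0,-0.1,0,0,0,-0.5],[0.15,0.05,-0.12,0,0,0,-0.5],[0.2,0.1,-0.12,0,0,0,-0.5],[0.24,0.14,-0.12,0,0,0,-0.5],[0.24,0.14,-0.12,0,0,0,-0.5],[0.24,0.14,-0.12,0,0,0,-0.5]]'
python3 - <<'E'
from h import *
where(); encl()
p,d=get_image("top"); cv2.imwrite('pics/t4.png',cv2.resize(p[100:250,140:340],(800,600),interpolation=cv2.INTER_CUBIC))
E
```

```text
clock: 22.82
position: [349.3, -120.7, 131.1]
ee_rot: [-0.511, 0.86, 0.001, 0.0]
contact_force: [0.2, 0.7, -0.3]
gripper_width: 21.3
grasp_force: 0.0
t 22.825 stop xy -173.4 -335.3 z 131.1 yaw 151.5 F [ 0.2  0.7 -0.3] w 21.3 j [ 0.11  0.06 -0.72 -0.   -0.79 -0.61]
lid area [207 133  36  31 585] ((617.1568603515625, 68.50865173339844), (77.36119842529297, 54.37677001953125), 61.547645568847656) stop corners [[-54.1, -80.6], [0.3, -80.8], [0.6, -3.5], [-53.8, -3.2]]
```

View pics/t4.png

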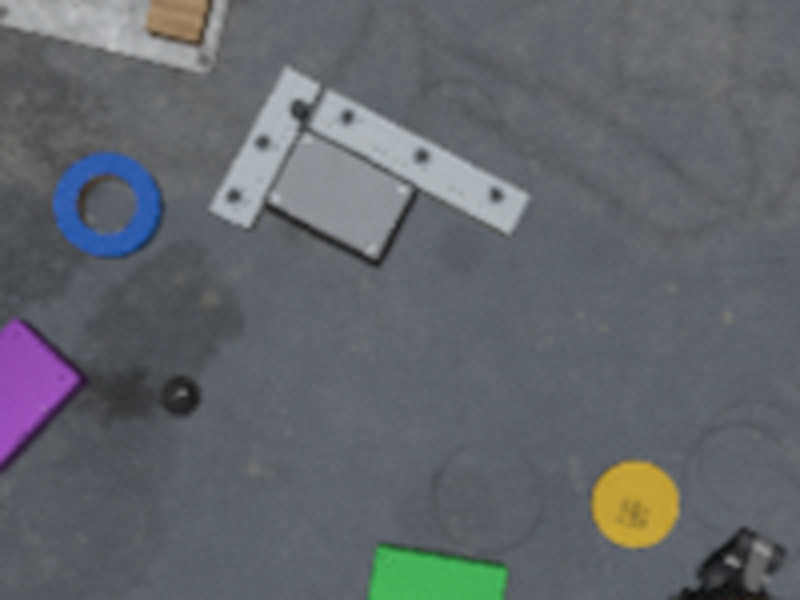

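The box (lid at (345,197)) sits square in the corner. The tape, knob and tin haven't visibly moved, and the arm is clear.

```bash
python3 -c "
from bench import *
print(job_done())"
```

```text
the job is handed in; nothing more can be done
None
```

The black project box is pushed into the corner stop, flat against the long fence with one end on the short stop; the final picture shows no gap at either, the tape, knob and tin look unmoved, and I handed the job in at about 23 s.

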